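# Isolate the flow loop at the covered valve box

### The job

The flow loop must be shut off before its chamber is opened. With fingertip pushes only, slide the white cover along the valve box onto the closed deck as far as it goes, without lifting it, so that both valves are revealed; then push the lever that ends in a round disc a quarter turn clockwise until it is fully shut, across its pipe. Leave the plain lever and everything else on the table as they are, and finish clear of everything.

Things in the scene. Friction and masses are not known exactly. Their poses are not given: they have to be found in the camera images.
- valve_box: grey valve box fixed to the table, 182 mm (its x) by 480 mm (its y); origin on the table, z up. Right (-y) part: an open well holding two valves; left part (box y from -5 to +237 mm): a closed flat deck. Well rim and deck are both 68 mm above the table. Guide rails up to 78 mm run along both long sides (inner faces at its x = +-83 mm); none at the -y end.
- well (a point): centre of the well's floor, 12 mm above the table. The well spans +-70 mm along the box's x and +-110 mm along its y from here (box y -225 to -5 mm). Short hose stubs stick out up to 28 mm from both long sides of the box here, at most 40 mm above the table.
- stop (a point): middle of the cross bar at the box's +y end that stops the cover, at its top, 78 mm above the table; its face towards the deck is at box y = +237 mm, 5 mm short of this point
- cover: loose white slab, 162 (its x) by 232 (its y) by 22 mm, 0.3 to 0.6 kg; origin centre of underside. Rests on the rim, top at 90 mm, between the rails (2 mm play each side); slides along the box's y with 1 to 7 N. It hides the well at the start (origin at box y -117 to -100 mm); at the stop: +121 mm. Its -y end face, 68 to 90 mm above the table, is free to be pushed on.
- disc_lever (a joint): angle of the marked steel lever, the one with a round disc for an end: 0 = open, pointing to the box's -x in line with its pipe; 1.571 = fully shut against its stop, pointing to the box's +y across the pipe (a quarter turn clockwise seen from above). It stays where it is left; turning it takes about 2 N at the disc.
- disc_axis (a point): point on the turning axis of the marked lever (axis vertical), at its top face 56 mm above the table. The lever is a steel bar 12 mm wide and 14 mm thick (42 to 56 mm above the table), ending in a disc 28 mm across, of the same thickness, centred 46 mm from the axis; 60 mm from axis to tip.
- disc_end (a point): centre of the disc of the marked lever, on its top face, 46 mm from the axis
- plain_lever (a joint): angle of the other lever, which ends plainly in a straight bar without a disc; same values as disc_lever. Leave it alone.
- plain_axis (a point): point on the turning axis of the plain lever, at its top face 56 mm above the table. The plain lever is a straight bar 12 mm wide, 14 mm thick, 60 mm long from the axis. The two axes lie 95 mm apart along the box's y, at box y = -175 and -80 mm, box x = +20 mm; which valve is on which is drawn anew.
- plain_end (a point): point on the plain lever's top face, 46 mm from its axis
- vial: small amber screw-capped vial, 28 mm across and 55 mm tall, standing close behind the valve box; origin centre of its underside
- tape_roll: roll of white tape lying flat, 64 mm across, 19 mm high, in front of the valve box; origin centre of its underside
- adapter: black plug adapter block 30 x 45 x 22 mm, behind the valve box; origin centre of its underside
- screwdriver: screwdriver about 170 mm long lying on the table to the left; origin under its middle
- beaker: open glass beaker 72 mm across and 90 mm tall, to the right; origin centre of its underside
- flask: capped glass bottle 84 mm across and 190 mm tall, to the left; origin centre of its underside
- wrench: spanner about 150 mm long lying on the table to the right; origin under its middle

How it is judged:
By the outcome, as a careful person would: the job done as asked, in the order asked, and still so for the second after the job is handed in, with the robot touching nothing.
It also fails if it takes over 56 s, if anything falls off the work surface, if the arm or the gripper's body presses on something with over 40 N, if the wrist force passes 120 N, or if a joint passes its speed limit or range.

### The arm

A 6-joint arm with a two-finger parallel gripper is mounted at the origin on the work surface. World frame = base frame: x ahead of the robot, y to its left, z up, the work surface at z = 0. Lengths are in m, angles in rad, forces in N, time in s.
With the tool pointing down it reaches from about 0.25 to 0.725 m from the base axis. Payload 4 kg.
Tool frame: the origin (TCP) lies midway between the tips of the shut fingers; the grasp point (between the pads) lies 19 mm behind it; z points along the fingers, y is the line along which they close (so a half turn about z gives the same grasp; the last joint's range is limited). The gripper opens to 85 mm and grips with 20 to 120 N. Pads are 22 mm wide; open, the fingers measure 114 mm over their backs; the gripper's body (76 mm by 85 mm) begins 54 mm behind the grasp point. The pads swing forward as they close: fully open they stand 13 mm farther back than shut.
Start: joints at [1.28, 0.241, 0.005, 1.335, 0, 1.571], TCP at [0.143, 0.479, 0.231] pointing down, gripper open.
Joint ranges: [-2.72, 2.72], [-1.05, 1.87], [-1.09, 1.28], [-1.99, 2.15], [-1.42, 1.44], [-3.14, 3.14]. Speed limits (rad/s): [2.79, 2.79, 3.14, 3.14, 3.14, 3.14].

### API

Orientations are given as a unit quaternion [x, y, z, w].
In Python, from workcell import bot gives the robot as it stands. The module is installed in compiled form; this text tells all that it offers.
- The arm moves only by the tool drive_tool, never from a script. Its arguments are lists of equal length, an entry for each row: "slide": the shift along the tool's x, y, z scaled (see below), a list of three; "rotation": the turn, a rotation vector about the tool's x, y, z scaled (see below), a list of three. A call has exactly 8 rows; each row is the pose to reach, as a shift and turn from the pose commanded when the call began, along the tool's axes at that moment; what a row does not reach only later rows make up. The controller multiplies each number of a shift by 250 mm and each number of a turn by 0.5 rad. A row lasts 1/8 s, in which the tool goes at most 62.5 mm and 10.7 degrees, less where a joint would pass 70% of its speed; a pose out of reach is approached as far as the arm can. A call with a number of a shift or a turn outside -1 to 1 is refused whole. A call with a gripper value outside its range is refused whole. "gripper" is the opening, from 0 (shut) to 1 (fully open), set as the call begins (left out, the last holds). The fingers move at their own pace and stop on an object; the grip force is fixed at half the most. Time passes only in rows, so rows that repeat a pose let the fingers close, or fill a call up. It gives the time, the measured TCP pose, the force, the opening and the grip force at its end, in the units of the state.
- bot.get_obs(): the state, without advancing time (a new reading comes with each control period).
- bot.camera(name): name is "scene" or "top"; returns a dict with "image" (480x640x3 uint8, red, green, blue), "z_map" (480x640 float32, m along the optical axis (not along the pixel's ray), 0 where there is no reading), "camera_matrix" (3x3 intrinsics, pixels), "xyz" and "orientation" of the camera in the world. Camera axes: x right, y up, looking along -z (the intrinsics and any distortion apply to the point x, -y, -z); pixel columns grow to the right and rows downward; lengths in m; the calibration is good to about 2 mm. A picture is of the moment at which its call begins.
- bot.job_done(): hands the job in; it is judged then, once.
The state is a dict: "clock": time; "joint_pos": joint angles; "joint_vel": joint speeds; "tau": joint torques, N m; "eef_pos": TCP position; "tool_rot": TCP orientation; "ft_force": force on the tool from outside, world axes, zero at the start; "ft_torque": the same for the moment, N m; "grip_width": finger opening in m; "grasp_force": force on a finger pad.
Only numpy, scipy, OpenCV 4.12 (cv2) and the standard library are available. Lean on these libraries where they do the work, as an engineer would, in place of code of your own. Each camera call takes 0.05 s, during which the arm holds its last target. There are 200 camera calls.

## Working session

There is one attempt and no reset: what is moved stays moved. The work goes in short steps, Python scripts to look and compute and a tool call to move; the robot and the scene stay as the last step left them, time stands still between calls to the robot, and variables do not carry over. Pictures are saved under pics/ and viewed, at most 10 in all, crops included, and the job is handed in when it is done.

Besides the shell and the picture viewer there is one more tool, called after "Emit:" by a JSON object that holds its "api" and its "payload", one argument or row to a line. drive_tool: Moves the arm, as the interface text tells. Shifts and turns lie within -1 to 1; 1 stands for 250 mm of shift or 0.5 rad of turn. Its arguments: {"type":"object","properties":{"slide":{"type":"array","items":{"type":"array","items":{"type":"number"}}},"rotation":{"type":"array","items":{"type":"array","items":{"type":"number"}}},"gripper":{"type":"number"}},"required":["slide","rotation"]}

```bash
mkdir -p pics; cat > h.py <<'E'
import numpy as np, cv2
from scipy.spatial.transform import Rotation as R
from workcell import bot
def cam(n):
    c=bot.camera(n); return c
def save(c,f): cv2.imwrite('pics/'+f,c["image"][:,:,::-1])
def cloud(c):
    K=c["camera_matrix"];z=c["z_map"];v,u=np.mgrid[0:480,0:640]
    p=np.stack([(u-K[0,2])/K[0,0]*z,-(v-K[1,2])/K[1,1]*z,-z],-1)
    return p@R.from_quat(c["orientation"]).as_matrix().T+c["xyz"]
def ray(c,u,v,h):
    K=c["camera_matrix"]
    d=R.from_quat(c["orientation"]).apply([(u-K[0,2])/K[0,0],-(v-K[1,2])/K[1,1],-1])
    return c["xyz"]+d*(h-c["xyz"][2])/d[2]
E
python3 - <<'E'
from h import *
for n in("top","scene"):
    c=cam(n);save(c,n+"0.png");print(n,c["xyz"],c["orientation"],c["camera_matrix"].tolist(),[k for k in c])
o=bot.get_obs();print(o["clock"],o["eef_pos"],o["tool_rot"],o["grip_width"])
E
```

```text
top [3.61400981e-01 2.51677328e-04 1.03402436e+00] [-0.06381495  0.07235976  0.70446363 -0.70315199] [[439.4900045499619, 0.0, 326.1303180150044], [0.0, 439.4900045499619, 236.05186939218132], [0.0, 0.0, 1.0]] ['image', 'z_map', 'camera_matrix', 'xyz', 'orientation']
scene [0.97475997 0.58766946 1.10959527] [0.09539767 0.2795895  0.91252783 0.28288152] [[519.6621492835882, 0.0, 326.2732527598421], [0.0, 519.6621492835882, 237.53485384067477], [0.0, 0.0, 1.0]] ['image', 'z_map', 'camera_matrix', 'xyz', 'orientation']
0.1 [0.14318888 0.47846853 0.23050624] [ 1.44848333e-01  9.89453416e-01 -9.40740563e-04 -1.15224957e-04] 0.08492355078836782
```

View pics/top0.png

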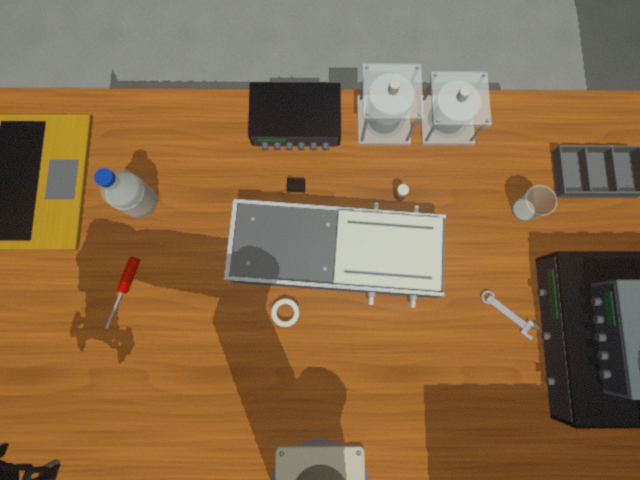

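View pics/scene0.png

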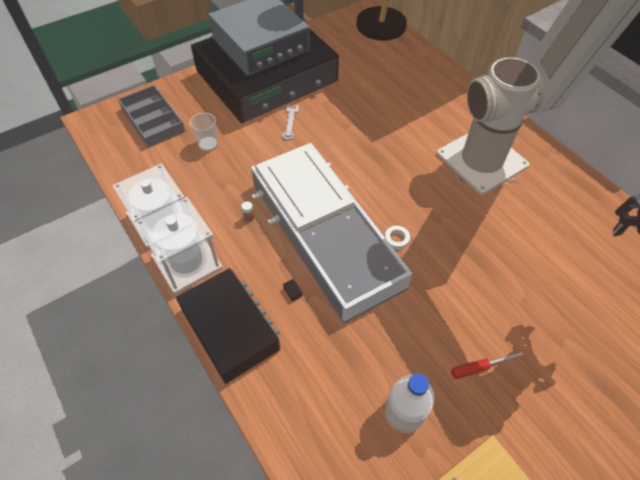

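The top view shows the box with corners at about (236,201), (446,214), (443,295) and (227,280). The white cover spans u≈335–444 over the right half, box +y points left, and the vial is at (402,190). The scene view agrees: stubs stick out of both sides near the cover, and the tape and adapter lie beside the deck.

```bash
python3 - <<'E'
from h import *
for n in("top","scene"):
    c=cam(n);P=cloud(c);im=c["image"].astype(int)
    m=(P[...,2]>.08)&(P[...,2]<.1)&(im.min(-1)>150)&(P[...,0]>.2)&(P[...,0]<.6)&(abs(P[...,1])<.4)
    m=cv2.morphologyEx(m.astype(np.uint8),cv2.MORPH_CLOSE,np.ones((7,7)))
    k,l,s,_=cv2.connectedComponentsWithStats(m);i=1+s[1:,4].argmax()
    cn=max(cv2.findContours((l==i).astype(np.uint8),0,2)[0],key=cv2.contourArea)[:,0]
    w=np.array([ray(c,u,v,.09)[:2] for u,v in cn],np.float32)
    r=cv2.minAreaRect(w);print(n,"cover",r,cv2.boxPoints(r).tolist(),"z",np.median(P[l==i][:,2]))
    m=(P[...,2]>.06)&(P[...,2]<.1)&(P[...,0]>.2)&(P[...,0]<.6)&(abs(P[...,1])<.4)
    k,l,s,_=cv2.connectedComponentsWithStats(m.astype(np.uint8));i=1+s[1:,4].argmax()
    r=cv2.minAreaRect(P[l==i][:,:2].astype(np.float32));print("box",r,cv2.boxPoints(r).tolist())
c=cam("top")
for n,uv,h in(("vial",(402,190),.055),("tape",(285,313),.019),("beaker",(540,200),.09),("wrench",(487,297),.01)):print(n,ray(c,*uv,h))
E
```

```text
top cover ((0.5136395692825317, -0.14767438173294067), (0.23143401741981506, 0.17832687497138977), 85.61561584472656) [[0.41589081287384033, -0.2562364637851715], [0.593695878982544, -0.2698690593242645], [0.6113883256912231, -0.03911229968070984], [0.43358325958251953, -0.02547970414161682]] z 0.0891763859525424
box ((0.5238280296325684, -0.035146310925483704), (0.48112887144088745, 0.18181978166103363), 85.74903106689453) [[0.4153363108634949, -0.26831021904945374], [0.5966559052467346, -0.2817876636981964], [0.6323197484016418, 0.19801759719848633], [0.4510001540184021, 0.211495041847229]]
scene cover ((0.5185790061950684, -0.1465320736169815), (0.2355482578277588, 0.176984965801239), 85.54515838623047) [[0.42120596766471863, -0.2570768892765045], [0.59765625, -0.2708238959312439], [0.6159520149230957, -0.035987257957458496], [0.4395017623901367, -0.022240251302719116]] z 0.08907019918225445
box ((0.5205015540122986, -0.03527131676673889), (0.48320871591567993, 0.18417882919311523), 86.23808288574219) [[0.4127587378025055, -0.270313024520874], [0.5965406894683838, -0.28239715099334717], [0.6282444000244141, 0.19977039098739624], [0.4444624185562134, 0.21185451745986938]]
vial [ 0.66145339 -0.18845581  0.055     ]
tape [0.38149465 0.08166162 0.019     ]
beaker [ 0.62764134 -0.49035919  0.09      ]
wrench [ 0.416969   -0.38555353  0.01      ]
```

Emit:
{"api": "drive_tool", "payload": {
  "slide": [
    [-0.095,-0.107,0],
    [-0.19,-0.213,0],
    [-0.284,-0.32,0],
    [-0.378,-0.426,0],
    [-0.473,-0.533,0],
    [-0.567,-0.64,0],
    [-0.66,-0.746,0],
    [-0.756,-0.852,0]
  ],
  "rotation": [
    [0,0,0.1125],
    [0,0,0.225],
    [0,0,0.3375],
    [0,0,0.45],
    [0,0,0.5625],
    [0,0,0.675],
    [0,0,0.7875],
    [0,0,0.9]
  ],
  "gripper": 0
}}

```text
clock: 1.25
eef_pos: [0.2636, 0.2197, 0.2314]
tool_rot: [0.363, 0.932, 0.0, 0.0]
ft_force: [-0.3, -0.0, 0.1]
grip_width: 0.0001
grasp_force: 0.0
```

```bash
cat >> h.py <<'E'
C=np.array([.522,-.0352,0]); B=R.from_euler('z',-.0745)
def plan(bx,by,z):
    o=bot.get_obs();T=R.from_quat(o["tool_rot"]);t=C+B.apply([bx,by,0]);t[2]=z
    M=np.column_stack([B.apply([0,1,0]),B.apply([1,0,0]),[0,0,-1]])
    d=T.inv().apply(t-o["eef_pos"])/.25; r=(T.inv()*R.from_matrix(M)).as_rotvec()/.5
    print("at box",B.inv().apply(o["eef_pos"]-C).round(4),"slide",d.round(3),"rot",r.round(3),"F",B.inv().apply(o["ft_force"]).round(1),"t",round(o["clock"],2),"q",o["joint_pos"].round(2),"w",round(o["grip_width"],4))
E
python3 -c "
from h import *
plan(0,-.262,.23)"
```

```text
at box [-0.2766  0.235   0.2314] slide [-2.1   -0.876  0.005] rot [ 1.000e-03 -0.000e+00  1.806e+00] F [-0.3 -0.   0.1] t 1.25 q [ 0.69 -0.07 -0.34  1.3  -0.    1.44] w 0.0001
```

Emit:
{"api": "drive_tool", "payload": {
  "slide": [
    [-0.12,-0.05,0],
    [-0.24,-0.1,0],
    [-0.36,-0.15,0],
    [-0.48,-0.2,0],
    [-0.6,-0.25,0],
    [-0.72,-0.3,0],
    [-0.84,-0.35,0],
    [-0.96,-0.4,0]
  ],
  "rotation": [
    [0,0,0.1125],
    [0,0,0.225],
    [0,0,0.3375],
    [0,0,0.45],
    [0,0,0.5625],
    [0,0,0.675],
    [0,0,0.7875],
    [0,0,0.9]
  ]
}}

```text
clock: 2.25
eef_pos: [0.3733, -0.016, 0.2313]
tool_rot: [0.562, 0.827, 0.0, 0.0]
ft_force: [0.5, -0.0, -0.2]
grip_width: -0.0001
grasp_force: 0.0
```

```bash
python3 -c "
from h import *
plan(0,-.262,.23)"
```

```text
at box [-0.1497  0.008   0.2313] slide [-1.233  0.066  0.005] rot [ 0.001 -0.     0.905] F [ 0.5  0.  -0.2] t 2.25 q [-0.04 -0.01 -0.28  1.3   0.    1.15] w -0.0001
```

Emit:
{"api": "drive_tool", "payload": {
  "slide": [
    [-0.12,0.01,0],
    [-0.24,0.02,0],
    [-0.36,0.03,0],
    [-0.48,0.04,0],
    [-0.6,0.045,0],
    [-0.72,0.05,0],
    [-0.84,0.06,0],
    [-0.96,0.06,0]
  ],
  "rotation": [
    [0,0,0.1125],
    [0,0,0.225],
    [0,0,0.3375],
    [0,0,0.45],
    [0,0,0.5625],
    [0,0,0.675],
    [0,0,0.7875],
    [0,0,0.905]
  ]
}}

```text
clock: 3.25
eef_pos: [0.4762, -0.2332, 0.2311]
tool_rot: [0.733, 0.68, 0.0, -0.0]
ft_force: [-0.8, 1.2, 1.4]
grip_width: 0.0005
grasp_force: 0.0
```

```bash
python3 -c "
from h import *
plan(0,-.262,.23)"
```

```text
at box [-0.0309 -0.2008  0.2311] slide [-0.245  0.124  0.004] rot [-0. -0.  0.] F [-0.9  1.2  1.4] t 3.25 q [-0.46  0.3   0.09  1.36  0.    1.19] w 0.0005
```

Emit:
{"api": "drive_tool", "payload": {
  "slide": [
    [-0.123,0.062,0],
    [-0.245,0.124,0],
    [-0.25,0.124,0.1],
    [-0.25,0.124,0.22],
    [-0.25,0.124,0.34],
    [-0.25,0.124,0.46],
    [-0.25,0.124,0.56],
    [-0.25,0.124,0.61]
  ],
  "rotation": [
    [0,0,0],
    [0,0,0],
    [0,0,0],
    [0,0,0],
    [0,0,0],
    [0,0,0],
    [0,0,0],
    [0,0,0]
  ]
}}

```text
clock: 4.25
eef_pos: [0.5013, -0.2963, 0.077]
tool_rot: [0.732, 0.681, -0.0, -0.001]
ft_force: [-0.2, 0.0, 0.3]
grip_width: 0.0
grasp_force: 0.0
```

```bash
python3 -c "
from h import *
plan(0,-.0,.079)
save(cam('scene'),'s1.png')"
```

```text
at box [-0.0012 -0.262   0.077 ] slide [ 1.048  0.007 -0.007] rot [-0.005 -0.003  0.004] F [-0.2  0.   0.3] t 4.25 q [-0.53  0.51 -0.01  1.05 -0.    1.11] w 0.0
```

View pics/s1.png

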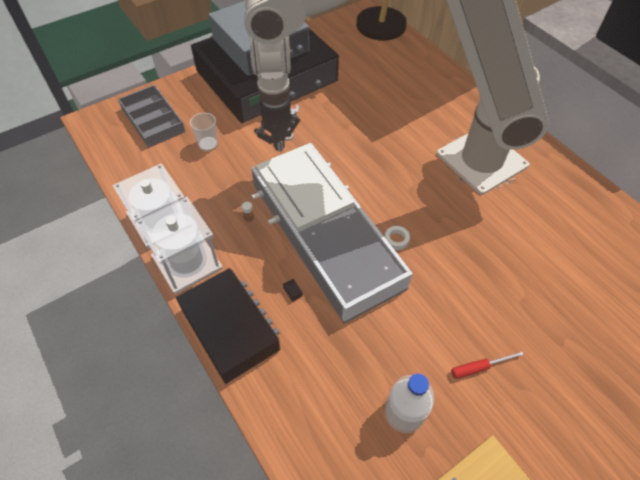

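The gripper is at about (278,135), just off the cover's free end and clear of the beaker at (204,130). I'll start pushing along +y.

Emit:
{"api": "drive_tool", "payload": {
  "slide": [
    [0.04,0,0],
    [0.09,0.003,0],
    [0.15,0.003,0],
    [0.22,0.003,0],
    [0.29,0.003,0],
    [0.36,0.003,0],
    [0.43,0.003,0],
    [0.5,0.003,0]
  ],
  "rotation": [
    [0,0,0],
    [0,0,0],
    [0,0,0],
    [0,0,0],
    [0,0,0],
    [0,0,0],
    [0,0,0],
    [0,0,0]
  ]
}}

```text
clock: 5.3
eef_pos: [0.5121, -0.1711, 0.0788]
tool_rot: [0.732, 0.681, -0.0, 0.0]
ft_force: [0.2, -4.0, 1.7]
grip_width: 0.0004
grasp_force: 1.8
```

```bash
python3 -c "
from h import *
plan(0,-.006,.077)"
```

```text
at box [ 0.0003 -0.1362  0.0788] slide [0.521 0.    0.007] rot [-0.     0.     0.004] F [ 0.5 -4.   1.7] t 5.3 q [-0.32  0.43 -0.14  1.   -0.    1.32] w 0.0004
```

Emit:
{"api": "drive_tool", "payload": {
  "slide": [
    [0.07,0,0],
    [0.14,0,0],
    [0.21,0,0],
    [0.28,0,0],
    [0.34,0,0],
    [0.4,0,0],
    [0.44,0,0],
    [0.47,0,0]
  ],
  "rotation": [
    [0,0,0],
    [0,0,0],
    [0,0,0],
    [0,0,0],
    [0,0,0],
    [0,0,0],
    [0,0,0],
    [0,0,0]
  ]
}}

```text
clock: 6.3
eef_pos: [0.5205, -0.0545, 0.0787]
tool_rot: [0.732, 0.681, -0.0, -0.0]
ft_force: [-0.3, -3.2, 1.1]
grip_width: 0.0
grasp_force: 1.7
```

Emit:
{"api": "drive_tool", "payload": {
  "slide": [
    [0.008,0,0],
    [0.016,0,0],
    [0.024,0,0],
    [0.032,0,0],
    [0.04,0,0],
    [0.048,0,0],
    [0.052,0,0],
    [0.052,0,0]
  ],
  "rotation": [
    [0,0,0],
    [0,0,0],
    [0,0,0],
    [0,0,0],
    [0,0,0],
    [0,0,0],
    [0,0,0],
    [0,0,0]
  ]
}}

```text
clock: 7.3
eef_pos: [0.5212, -0.0498, 0.0788]
tool_rot: [0.734, 0.679, -0.006, 0.005]
ft_force: [-0.5, -22.8, 1.1]
grip_width: 0.0
grasp_force: 11.4
```

```bash
python3 -c "
from h import *
plan(0,-.006,.077)"
```

```text
at box [ 0.0003 -0.0146  0.0788] slide [ 0.035 -0.001  0.007] rot [ 0.001  0.031 -0.008] F [  1.2 -22.8   1.1] t 7.3 q [-0.09  0.4  -0.19  0.98 -0.02  1.56] w 0.0
```

Emit:
{"api": "drive_tool", "payload": {
  "slide": [
    [-0.05,0,0],
    [-0.1,0,0],
    [-0.1,0,-0.15],
    [-0.1,0,-0.35],
    [-0.15,-0.2,-0.55],
    [-0.2,-0.4,-0.7],
    [-0.3,-0.6,-0.7],
    [-0.4,-0.8,-0.7]
  ],
  "rotation": [
    [0,0,0],
    [0,0,0],
    [0,0,0],
    [0,0,0],
    [0,0,0],
    [0,0,0],
    [0,0,0],
    [0,0,0]
  ]
}}

```text
clock: 8.3
eef_pos: [0.3137, -0.1273, 0.2546]
tool_rot: [0.732, 0.682, 0.001, 0.001]
ft_force: [0.3, -1.2, -0.1]
grip_width: -0.0002
grasp_force: 0.0
```

```bash
python3 - <<'E'
from h import *
plan(0,-.006,.077)
c=cam('scene');im=c['image'];P=cloud(c)
Q=B.inv().apply((P-C).reshape(-1,3)).reshape(P.shape)
m=(abs(P[...,2]-.09)<.007)&(im.min(-1)>150)&(abs(Q[...,0])<.079)&(abs(Q[...,1])<.3)
q=Q[m];print("cover y",np.percentile(q[:,1],[.5,1,5,95,99,99.5]),q[:,0].min(),q[:,0].max())
t=cam('top')
a=cv2.resize(im[120:320,220:440],None,fx=2.7,fy=2.7,interpolation=2);b=cv2.resize(t['image'][190:310,215:460],None,fx=3,fy=3,interpolation=2)
cv2.imwrite('pics/a2.png',a[:,:,::-1]);cv2.imwrite('pics/b2.png',b[:,:,::-1])
E
```

```text
at box [-0.2009 -0.1073  0.2546] slide [0.402 0.803 0.713] rot [ 0.005 -0.001  0.008] F [ 0.4 -1.1 -0.1] t 8.3 q [-0.39 -0.1  -0.3   1.36  0.    1.26] w -0.0002
cover y [0.00090715 0.00251864 0.01268576 0.22038255 0.22779712 0.22864118] -0.07888898314374176 0.07897650775993754
```

View pics/a2.png

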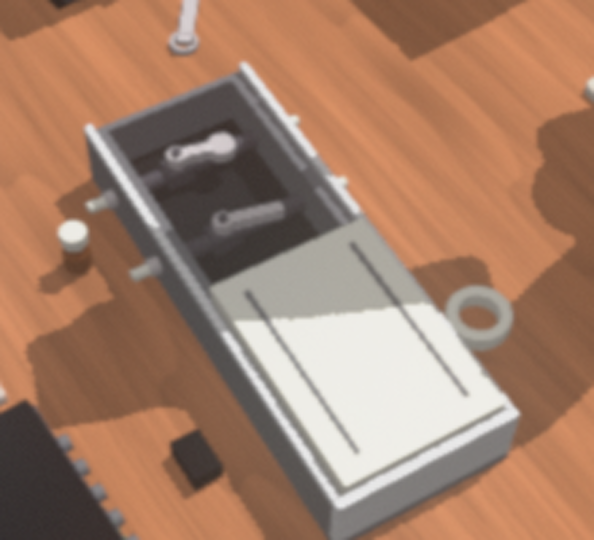

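View pics/b2.png

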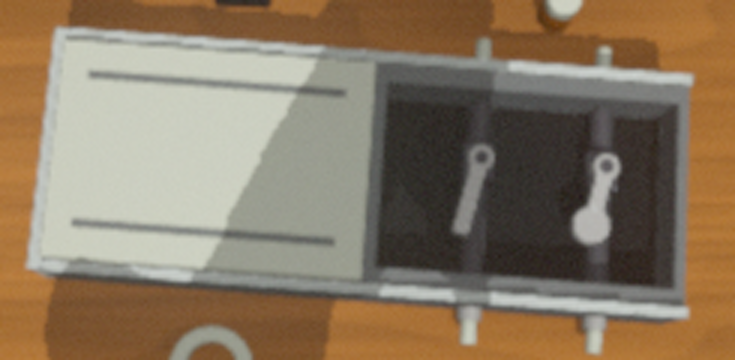

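Both crops show the valves. The disc lever sits on the far (-y) valve, with its axis at (607,165) and disc at (592,226) in the top crop. The plain lever's axis is at (481,156). Both levers point roughly to -x, tilted slightly. The cover lies on the deck; I'll check the gap to the stop at about (45,150).

```bash
python3 - <<'E'
from h import *
t=cam('top')
bx=lambda c,u,v,h:B.inv().apply(ray(c,u,v,h)-C).round(4)
for n,u,v in(("disc_axis",607,165),("disc_end",592,226),("plain_axis",481,156),("plain_tip",460,233)):
    print(n,bx(t,215+u/3,190+v/3,.056))
s=cam('scene')
for n,u,v in(("disc_axis",175,153),("disc_end",222,144),("plain_axis",223,220),("plain_tip",284,208)):
    print(n,bx(s,220+u/2.7,120+v/2.7,.056))
# grey profile along the cover midline at box x, z .09 both views
K=s["camera_matrix"]
for c in(t,s):
  K=c["camera_matrix"];g=cv2.GaussianBlur(cv2.cvtColor(c["image"],cv2.COLOR_RGB2GRAY),(3,3),0)
  for ys,h in((np.arange(-.02,.02,.003),.09),(np.arange(.215,.255,.003),.09)):
    vals=0
    for x in np.arange(-.06,.061,.01):
      p=C+B.apply(np.column_stack([0*ys+x,ys,0*ys+h])); q=R.from_quat(c["orientation"]).inv().apply(p-c["xyz"])
      u=-K[0,0]*q[:,0]/q[:,2]+K[0,2];v=K[1,1]*q[:,1]/q[:,2]+K[1,2]
      vals=vals+cv2.remap(g,u.astype(np.float32),v.astype(np.float32),1)[:,0].astype(float)/13
    print([(round(a*1e3),int(b)) for a,b in zip(ys,vals)])
E
```

```text
disc_axis [ 0.0232 -0.1819  0.056 ]
disc_end [-0.0239 -0.1722  0.056 ]
plain_axis [ 0.0231 -0.0866  0.056 ]
plain_tip [-0.0364 -0.0739  0.056 ]
disc_axis [ 0.0218 -0.1819  0.056 ]
disc_end [-0.0242 -0.1692  0.056 ]
plain_axis [ 0.0214 -0.0848  0.056 ]
plain_tip [-0.0365 -0.0686  0.056 ]
[(-20, 49), (-17, 50), (-14, 52), (-11, 67), (-8, 86), (-5, 94), (-2, 111), (1, 139), (4, 152), (7, 153), (10, 153), (13, 153), (16, 153), (19, 152)]
[(215, 202), (218, 202), (221, 202), (224, 202), (227, 199), (230, 192), (233, 190), (236, 182), (239, 153), (242, 131), (245, 127), (248, 127), (251, 127), (254, 126)]
[(-20, 66), (-17, 66), (-14, 66), (-11, 67), (-8, 71), (-5, 88), (-2, 121), (1, 151), (4, 165), (7, 168), (10, 168), (13, 168), (16, 167), (19, 165)]
[(215, 237), (218, 237), (221, 237), (224, 235), (227, 218), (230, 181), (233, 174), (236, 208), (239, 225), (242, 210), (245, 167), (248, 133), (251, 125), (254, 124)]
```

```bash
python3 - <<'E'
from h import *
c=cam('scene');a=cv2.resize(c['image'][230:330,320:430],None,fx=6,fy=6,interpolation=2)
cv2.imwrite('pics/e3.png',a[:,:,::-1])
E
```

```text
(no output)
```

View pics/e3.png

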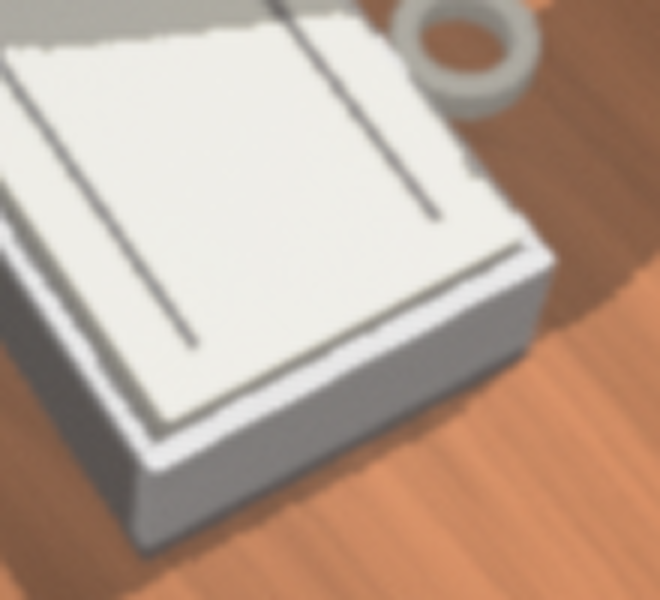

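The dark line from (165,430) to (520,245) is the cover's end face standing above the stop bar, with no deck showing, so the cover is fully home. The valve axes put the box origin about 6.5 mm lower in y and 2 mm higher in x than my fit, so I'll correct the frame.

```bash
cat >> h.py <<'E'
C=C+B.apply([.002,-.0065,0])
E
python3 -c "
from h import *
plan(-.022,-.203,.045)"
```

```text
at box [-0.2012 -0.1007  0.2541] slide [-0.411  0.715  0.837] rot [ 0.004 -0.001  0.003] F [ 0.7 -0.3 -0.3] t 8.55 q [-0.38 -0.09 -0.3   1.36  0.    1.26] w 0.0001
```

Emit:
{"api": "drive_tool", "payload": {
  "slide": [
    [-0.08,0.14,0],
    [-0.16,0.28,0],
    [-0.24,0.42,0.05],
    [-0.33,0.57,0.15],
    [-0.411,0.715,0.25],
    [-0.411,0.715,0.35],
    [-0.411,0.715,0.42],
    [-0.411,0.715,0.42]
  ],
  "rotation": [
    [0,0,0],
    [0,0,0],
    [0,0,0],
    [0,0,0],
    [0,0,0],
    [0,0,0],
    [0,0,0],
    [0,0,0]
  ]
}}

```text
clock: 9.55
eef_pos: [0.4858, -0.2414, 0.1461]
tool_rot: [0.732, 0.682, -0.001, -0.002]
ft_force: [-0.1, 0.6, -0.3]
grip_width: -0.0001
grasp_force: 0.0
```

```bash
python3 -c "
from h import *
plan(-.022,-.203,.045)"
```

```text
at box [-0.0228 -0.2018  0.1461] slide [-0.006  0.005  0.404] rot [-0.009 -0.005  0.008] F [-0.1  0.6 -0.3] t 9.55 q [-0.46  0.38 -0.03  1.17  0.    1.18] w -0.0001
```

Emit:
{"api": "drive_tool", "payload": {
  "slide": [
    [-0.006,0.004,0.05],
    [-0.006,0.004,0.11],
    [-0.006,0.004,0.17],
    [-0.006,0.004,0.23],
    [-0.006,0.004,0.29],
    [-0.006,0.004,0.35],
    [-0.006,0.004,0.4],
    [-0.006,0.004,0.4]
  ],
  "rotation": [
    [0,0,0],
    [0,0,0],
    [0,0,0],
    [0,0,0],
    [0,0,0],
    [0,0,0],
    [0,0,0],
    [0,0,0]
  ]
}}

```text
clock: 10.55
eef_pos: [0.4857, -0.2439, 0.0475]
tool_rot: [0.732, 0.681, -0.0, -0.001]
ft_force: [0.1, -0.0, 1.0]
grip_width: 0.0
grasp_force: 0.0
```

```bash
python3 -c "
from h import *
for a in [(-27.2,-191.2),(-29.9,-173.6),(-25.4,-154.3),(-17.2,-141.7),(-7,-133),(-3,-133)]: plan(a[0]/1e3,a[1]/1e3,.045)"
```

```text
at box [-0.0227 -0.2044  0.0475] slide [ 0.053 -0.018  0.01 ] rot [-0.005 -0.002  0.004] F [ 0.1 -0.   1. ] t 10.55 q [-0.47  0.47 -0.16  0.93  0.    1.18] w 0.0
at box [-0.0227 -0.2044  0.0475] slide [ 0.123 -0.029  0.01 ] rot [-0.005 -0.002  0.004] F [ 0.1 -0.   1. ] t 10.55 q [-0.47  0.47 -0.16  0.93  0.    1.18] w 0.0
at box [-0.0227 -0.2044  0.0475] slide [ 0.2  -0.01  0.01] rot [-0.005 -0.002  0.004] F [ 0.1 -0.   1. ] t 10.55 q [-0.47  0.47 -0.16  0.93  0.    1.18] w 0.0
at box [-0.0227 -0.2044  0.0475] slide [0.251 0.022 0.01 ] rot [-0.005 -0.002  0.004] F [ 0.1 -0.   1. ] t 10.55 q [-0.47  0.47 -0.16  0.93  0.    1.18] w 0.0
at box [-0.0227 -0.2044  0.0475] slide [0.285 0.063 0.01 ] rot [-0.005 -0.002  0.004] F [ 0.1 -0.   1. ] t 10.55 q [-0.47  0.47 -0.16  0.93  0.    1.18] w 0.0
at box [-0.0227 -0.2044  0.0475] slide [0.285 0.079 0.01 ] rot [-0.005 -0.002  0.004] F [ 0.1 -0.   1. ] t 10.55 q [-0.47  0.47 -0.16  0.93  0.    1.18] w 0.0
```

Emit:
{"api": "drive_tool", "payload": {
  "slide": [
    [0.03,-0.01,0.01],
    [0.055,-0.018,0.01],
    [0.09,-0.025,0.01],
    [0.123,-0.029,0.01],
    [0.16,-0.02,0.01],
    [0.2,-0.01,0.01],
    [0.225,0.005,0.01],
    [0.225,0.005,0.01]
  ],
  "rotation": [
    [0,0,0],
    [0,0,0],
    [0,0,0],
    [0,0,0],
    [0,0,0],
    [0,0,0],
    [0,0,0],
    [0,0,0]
  ]
}}

```text
clock: 11.55
eef_pos: [0.492, -0.1871, 0.0461]
tool_rot: [0.732, 0.682, 0.0, -0.001]
ft_force: [-0.4, -0.3, 0.1]
grip_width: -0.0001
grasp_force: 0.3
```

```bash
python3 -c "
from h import *
for a in [(-17.2,-141.7),(-7,-133),(-3,-133)]: plan(a[0]/1e3,a[1]/1e3,.045)"
```

```text
at box [-0.0206 -0.1473  0.0461] slide [0.022 0.014 0.004] rot [-0.001 -0.003  0.007] F [-0.4 -0.3  0.1] t 11.55 q [-0.36  0.45 -0.22  0.91  0.    1.28] w -0.0001
at box [-0.0206 -0.1473  0.0461] slide [0.057 0.055 0.004] rot [-0.001 -0.003  0.007] F [-0.4 -0.3  0.1] t 11.55 q [-0.36  0.45 -0.22  0.91  0.    1.28] w -0.0001
at box [-0.0206 -0.1473  0.0461] slide [0.057 0.071 0.004] rot [-0.001 -0.003  0.007] F [-0.4 -0.3  0.1] t 11.55 q [-0.36  0.45 -0.22  0.91  0.    1.28] w -0.0001
```

Emit:
{"api": "drive_tool", "payload": {
  "slide": [
    [0.012,0.007,0],
    [0.022,0.014,0],
    [0.034,0.027,0],
    [0.046,0.041,0],
    [0.057,0.055,0],
    [0.057,0.062,0],
    [0.057,0.069,0],
    [0.057,0.07,0]
  ],
  "rotation": [
    [0,0,0],
    [0,0,0],
    [0,0,0],
    [0,0,0],
    [0,0,0],
    [0,0,0],
    [0,0,0],
    [0,0,0]
  ]
}}

```text
clock: 12.55
eef_pos: [0.5086, -0.1746, 0.0459]
tool_rot: [0.732, 0.681, -0.001, -0.002]
ft_force: [-5.7, 1.5, 4.0]
grip_width: 0.0001
grasp_force: 3.5
```

```bash
python3 -c "
from h import *
plan(0.001,-.133,.045)"
```

```text
at box [-0.005  -0.1335  0.0459] slide [0.002 0.024 0.004] rot [-0.008 -0.003  0.004] F [-5.7  1.   4. ] t 12.55 q [-0.33  0.47 -0.18  0.93  0.    1.31] w 0.0001
```

Emit:
{"api": "drive_tool", "payload": {
  "slide": [
    [0,0.004,0],
    [0,0.008,0],
    [0,0.012,0],
    [0,0.016,0],
    [0,0.02,0],
    [0,0.024,0],
    [0,0.024,0],
    [0,0.024,0]
  ],
  "rotation": [
    [0,0,0],
    [0,0,0],
    [0,0,0],
    [0,0,0],
    [0,0,0],
    [0,0,0],
    [0,0,0],
    [0,0,0]
  ]
}}

```text
clock: 13.55
eef_pos: [0.5095, -0.1745, 0.0455]
tool_rot: [0.732, 0.681, -0.004, -0.005]
ft_force: [-16.3, 1.7, 11.5]
grip_width: -0.0001
grasp_force: 10.1
```

```bash
python3 -c "
from h import *
plan(0.001,-.133,.045)"
```

```text
at box [-0.0041 -0.1333  0.0455] slide [0.001 0.021 0.002] rot [-0.026 -0.003  0.003] F [-16.4   0.4  11.5] t 13.55 q [-0.33  0.48 -0.17  0.94 -0.    1.31] w -0.0001
```

The lever is hard against its stop: the force rose to 16 N with almost no movement. I'll back off, lift and look.

Emit:
{"api": "drive_tool", "payload": {
  "slide": [
    [0,-0.03,0],
    [0,-0.07,0],
    [0,-0.1,0],
    [0,-0.1,-0.15],
    [0,-0.1,-0.35],
    [0,-0.1,-0.55],
    [0,-0.35,-0.75],
    [0,-0.6,-0.8]
  ],
  "rotation": [
    [0,0,0],
    [0,0,0],
    [0,0,0],
    [0,0,0],
    [0,0,0],
    [0,0,0],
    [0,0,0],
    [0,0,0]
  ]
}}

```text
clock: 14.55
eef_pos: [0.384, -0.1667, 0.2436]
tool_rot: [0.732, 0.681, 0.001, 0.003]
ft_force: [-0.1, -1.3, 1.1]
grip_width: 0.0004
grasp_force: 0.0
```

Emit:
{"api": "drive_tool", "payload": {
  "slide": [
    [0,-0.03,0],
    [0,-0.07,0],
    [0,-0.1,0],
    [0,-0.13,0],
    [0,-0.15,0],
    [0,-0.15,0],
    [0,-0.15,0],
    [0,-0.15,0]
  ],
  "rotation": [
    [0,0,0],
    [0,0,0],
    [0,0,0],
    [0,0,0],
    [0,0,0],
    [0,0,0],
    [0,0,0],
    [0,0,0]
  ]
}}

```text
clock: 15.55
eef_pos: [0.346, -0.1635, 0.2412]
tool_rot: [0.732, 0.681, 0.0, 0.0]
ft_force: [-0.7, 0.2, -0.2]
grip_width: 0.0001
grasp_force: 0.0
```

```bash
python3 - <<'E'
from h import *
plan(0,0,.2)
s=cam('scene');t=cam('top')
a=cv2.resize(s['image'][120:320,220:440],None,fx=2.7,fy=2.7,interpolation=2);b=cv2.resize(t['image'][200:300,335:455],None,fx=5,fy=5,interpolation=2)
cv2.imwrite('pics/a4.png',a[:,:,::-1]);cv2.imwrite('pics/b4.png',b[:,:,::-1])
E
```

```text
at box [-0.168  -0.1345  0.2412] slide [0.537 0.673 0.165] rot [ 0.    -0.     0.004] F [-0.7  0.2 -0.2] t 15.55 q [-0.44  0.   -0.24  1.32  0.    1.2 ] w 0.0001
```

View pics/a4.png

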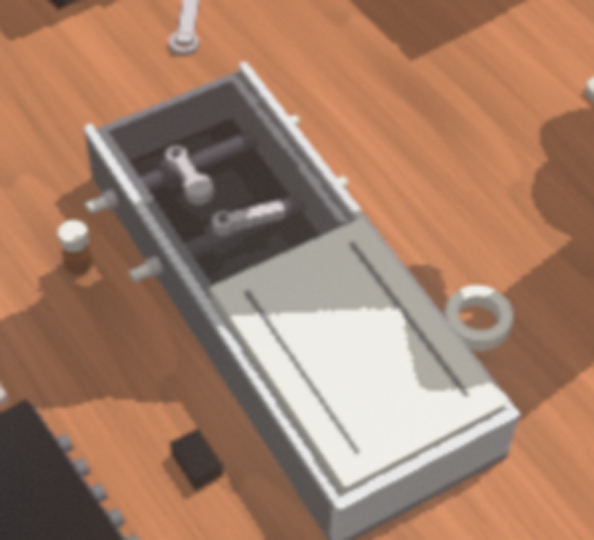

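View pics/b4.png

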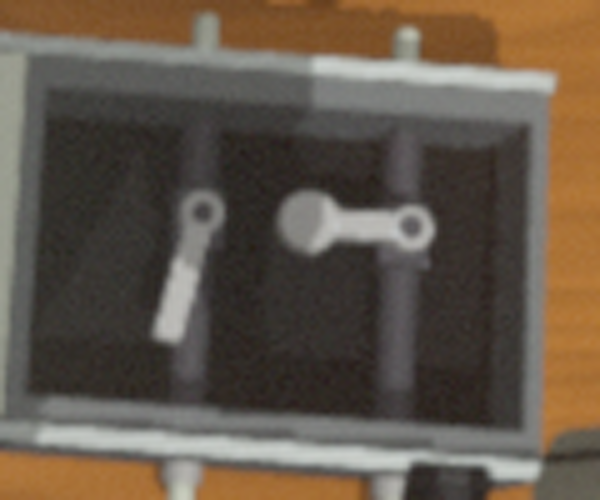

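The disc lever now runs from (411,228) to (308,222), parallel to the box's long side to within about 1°, so it is shut across its pipe. The plain lever and the cover look unchanged since the push, and the gripper is clear.

```bash
python3 -c "
from workcell import bot
print(bot.job_done())"
```

```text
the job is handed in; nothing more can be done
None
```

The job is handed in (verdict not shown): the cover is at its stop, the disc lever is fully shut across its pipe, the plain lever was not touched, and the arm is clear, at about 15.6 s on the robot's clock.

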